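Collapse the empty folding crate and stow it under the bench shelf

TASK

Collapse the empty folding crate on the bench: fold both end walls in flat, then the long side facing you (it is hinged lower), then the far long side flat over it. Then slide the flat crate along the bench, without lifting it, end first under the white bench shelf until it is square and fully home against the shelf's back plate, and leave everything else where it stands.

Things in the scene. Friction and masses are not known exactly. Their poses are not given: they have to be found in the camera images.
- crate: Loose grey plastic folding crate, about 0.75 kg, 280 mm long (its y) x 190 mm wide (its x) x 142 mm high with its four 8 mm walls up, 42 mm folded flat. This is its base tray: origin at the centre of its underside, z up; at the start its -x side faces the robot and its -y end the shelf. Its four hinged walls swing only inward and stand by light friction.
- end_left (a joint): Hinge of the end wall at the crate's +y end: 0 upright, grows as it folds inward, 1.571 flat. Leaned in over about 40 degrees it falls flat by itself. Wall 170 mm wide, 128 mm tall, hand hole 84 x 26 mm 16 mm below the top edge; hinge axis on its inner face, 132 mm from the crate's middle, 14 mm up. Upright, it stands between the long sides and blocks them.
- end_right (a joint): The same for the end wall at the crate's -y end (towards the shelf): 0 upright, 1.571 flat.
- side_near (a joint): Hinge of the long side at the crate's -x side (towards the robot): 0 upright, 1.571 flat. Leaned in over about 40 degrees it falls by itself. Wall 280 mm wide, 118 mm tall; hinge axis on its inner face, 87 mm from the crate's middle, 24 mm up: 10 mm over the end walls' hinges, so that it lies flat on top of them.
- side_far (a joint): Hinge of the long side at the crate's +x side (away from the robot): 0 upright, 1.571 flat. Leaned in over about 40 degrees it falls by itself. Wall 280 mm wide, 108 mm tall; hinge axis on its inner face, 87 mm from the crate's middle, 34 mm up, so that it lies flat on top of the near side.
- end_left_top (a point): Middle of the top edge of the +y end wall; it moves with the wall.
- end_right_top (a point): Middle of the top edge of the -y end wall; it moves with the wall.
- side_near_top (a point): Middle of the top edge of the near long side; it moves with the wall.
- side_far_top (a point): Middle of the top edge of the far long side; it moves with the wall.
- crate_left_end (a point): Middle of the outer face of the tray at its +y end, 20 mm above the crate's underside (140 mm from the crate's middle).
- crate_right_end (a point): The same at the -y end: the face that goes against the shelf's back plate.
- shelf: Fixed white sheet-steel bench-top shelf to the robot's right, 300 mm (its x) x 190 mm (its y) x 100 mm high, open only at its +y side, towards the crate. Origin at the centre of its footprint, on the bench. Inside it is 284 mm wide, 92 mm high and 182 mm deep; the crate, fully home, sticks out by 98 mm.
- shelf_stop (a point): Middle of the inner face of the shelf's back plate, 20 mm above the bench, at -87 mm in the shelf's y.
- shelf_mouth (a point): Middle of the shelf's open edge, 20 mm above the bench, at +95 mm in the shelf's y.
- jar: Bystander: clear jar of coins with a black cap, 62 mm diameter, 82 mm high, standing on the shelf; origin at the centre of its underside.
- tub: Bystander: small white lidded tub, 130 x 130 x 115 mm, standing left of the crate; origin at the centre of its underside.
- brush: Bystander: brush lying on the bench left of the crate; origin under its middle.
- tray: Bystander: black divided coin tray, 110 x 180 x 28 mm, on the bench beyond the crate, seen from the robot; origin at the centre of its underside.

How it is judged:
On the way, in this order (a step that is already met when the one before it is completed fails the run):
1. both end walls lie flat while both long sides still stand (value of joint each of end_left, end_right above 1.42 rad and value of joint each of side_near, side_far below 0.6 rad), for 0.1 s.
2. the near long side lies flat while the far one still stands (value of joint side_near above 1.42 rad and value of joint side_far below 0.6 rad), for 0.1 s.
3. the far long side lies flat over it: the crate is collapsed (value of joint each of end_left, end_right, side_near, side_far above 1.42 rad), for 0.1 s.
At the end, for the whole second after the job is handed in: All four walls lie flat (within about 8 degrees), the crate rests flat on the bench with its -y end under the shelf, within 12 mm of the back plate and square to it within 7 degrees, and is at rest (all of step 3 and y of crate_right_end in the frame of shelf_stop between -0.005 and 0.012 m and x of crate_right_end in the frame of shelf_stop between -0.08 and 0.08 m and angle between the y axis of crate and the y axis of shelf, either way round below 0.12 rad and height (world z) of crate below 0.01 m and angle between crate's own z axis and vertical below 0.05 rad and linear speed of crate below 0.02 m/s); the robot touches nothing.
It fails at once if the crate is lifted off the bench or tipped (height (world z) of crate above 0.03 m or angle between crate's own z axis and vertical above 0.25 rad).
It fails at once if the jar on the shelf is moved or tipped (distance of jar from where it was at the start of the episode above 0.03 m or angle between jar's own z axis and vertical above 0.5 rad).
It fails at once if the tub is moved (distance of tub from where it was at the start of the episode above 0.03 m).
It fails at once if the brush is moved (distance of brush from where it was at the start of the episode above 0.03 m).
It fails at once if the coin tray is moved (distance of tray from where it was at the start of the episode above 0.03 m).
It also fails if it takes over 72 s, if anything falls off the work surface, if the arm or the gripper's body presses on something with over 40 N, if the wrist force passes 120 N, or if a joint passes its speed limit or range.

ROBOT

A 6-joint arm with a two-finger parallel gripper is mounted at the origin on the work surface. World frame = base frame: x ahead of the robot, y to its left, z up, the work surface at z = 0. Lengths are in m, angles in rad, forces in N, time in s.
With the tool pointing down it reaches from about 0.375 to 0.975 m from the base axis. Payload 3.8 kg.
Tool frame: the origin (TCP) lies between the finger pads; the fingertips stand 22 mm ahead of it and the grasp point (between the pads) lies 3 mm ahead of it (bot.finger_overhang is the distance from the TCP to the fingertips, in m); x points along the fingers, y is the direction in which the jaws open and shut, and the axes are right-handed (so a half turn about x gives the same grasp; the last joint's range is limited). The gripper opens to 85 mm and grips with 20 to 120 N. Pads are 22 mm wide; open, the fingers measure 114 mm over their backs; the gripper's body (76 mm by 85 mm) begins 54 mm behind the grasp point. The pads swing forward as they close: fully open they stand 13 mm farther back than shut.
Start: joints at [1.166, 0.264, 1.604, -0, 1.274, -0.037], TCP at [0.243, 0.63, 0.253] pointing down, gripper open.
Joint ranges: [-2.63, 2.63], [-0.94, 2.18], [0.31, 2.57], [-1.31, 4.45], [0, 2.66], [-2.55, 2.55]. Speed limits (rad/s): [2.57, 2.57, 3.14, 3.14, 3.14, 3.14].

INTERFACE

Orientations are given as a rotation vector (axis times angle).
In Python, from workcell import bot gives the robot as it stands. The module is installed in compiled form; this text tells all that it offers.
- The arm moves only by the tool arm_command, never from a script. Its argument "series" is a list that holds one entry, the list of rows, each a list of 7 numbers: the turn, a rotation vector about the tool's x, y, z in rad, then the shift along the tool's x, y, z in cm, then the opening, from 0 (shut) to 1 (fully open). In form: [[[rx, ry, rz, x, y, z, grip], ...]]. A call has 1 to 10 rows; each row shifts and turns the pose as measured when the row begins, along the tool's axes as they then stand; what a row does not reach is not made up. A row lasts 1/10 s, in which the tool goes at most 50 mm and 8.59 degrees, less where a joint would pass 70% of its speed; a pose out of reach is approached as far as the arm can. A call is refused whole if a number of a shift passes 5 or a number of a turn 0.15, either way. A call with a gripper value outside its range is refused whole. The fingers move at their own pace and stop on an object; "newtons" is the grip in N (left out, the last holds). Time passes only in rows, so rows that do not move let the fingers close. It gives the time, the measured TCP pose, the force and the opening at its end, in the units of the state.
- bot.read_state(): the state, without advancing time (a new reading comes with each control period).
- bot.read_camera(name): name is "side" or "top"; returns (picture, depth): 480x640x3 uint8, blue, green, red; 480x640 float32, m along the optical axis (not along the pixel's ray), 0 where there is no reading.
- bot.camera_info(name): a dict with "K" (3x3 intrinsics, pixels), "dist_coeffs" ([k1, k2, p1, p2, k3] as OpenCV has them; the pictures are not rectified), "extrinsics" (4x4, takes a point from camera to world coordinates). Camera axes: x right, y down, z forward; pixel columns grow to the right and rows downward; lengths in m; the calibration is good to about 2 mm. A picture is of the moment at which its call begins. camera_info takes no time and is no camera call.
- bot.finish_job(): hands the job in, once; it reports no verdict.
The state is a dict: "time": time; "q": joint angles; "joint_vel": joint speeds; "joint_torque": joint torques, N m; "tool_pos": TCP position; "tcp_rot": TCP orientation; "wrist_force": force on the tool from outside, world axes, zero at the start; "torque": the same for the moment, N m; "width": opening from 0.0 (shut) to 1.0 (fully open).
Only numpy, scipy, OpenCV 4.12 (cv2) and the standard library are available. Lean on these libraries where they do the work, as an engineer would, in place of code of your own. Each camera call takes 0.05 s, during which the arm holds its last target.

## Working session

There is one attempt and no reset: what is moved stays moved. The work goes in short steps, Python scripts to look and compute and a tool call to move; the robot and the scene stay as the last step left them, time stands still between calls to the robot, and variables do not carry over. Pictures are saved under pics/ and viewed, and the job is handed in when it is done.

Besides the shell and the picture viewer there is one more tool, called as name(argument=value, ...), one argument or row to a line, values as JSON. arm_command: Moves the arm, as the interface text tells. Its arguments: {"type":"object","properties":{"series":{"type":"array"},"newtons":{"type":"number"}},"required":["series"]}

```bash
mkdir -p pics; ls
cat > h.py <<'E'
import numpy as np, cv2
from workcell import bot
from scipy.spatial.transform import Rotation as R
def cam(n):
    i=bot.camera_info(n); return np.array(i["K"],float),np.array(i["dist_coeffs"],float),np.array(i["extrinsics"],float)
def ray(n,px):
    K,d,E=cam(n); u=cv2.undistortPoints(np.array(px,float).reshape(-1,1,2),K,d).reshape(-1,2)
    v=np.c_[u,np.ones(len(u))]@E[:3,:3].T; return E[:3,3],v
def onz(n,px,z):
    o,v=ray(n,px); z=np.broadcast_to(z,len(v)); return o+v*((z-o[2])/v[:,2])[:,None]
def cloud(n,depth):
    K,d,E=cam(n); h,w=depth.shape; g=np.stack(np.meshgrid(np.arange(w),np.arange(h)),-1).reshape(-1,1,2).astype(float)
    u=cv2.undistortPoints(g,K,d).reshape(-1,2); P=np.c_[u,np.ones(len(u))]*depth.reshape(-1,1)
    return (P@E[:3,:3].T+E[:3,3]).reshape(h,w,3)
def proj(n,P):
    K,d,E=cam(n); Ei=np.linalg.inv(E); return cv2.projectPoints(np.array(P,float).reshape(-1,3),cv2.Rodrigues(Ei[:3,:3])[0],Ei[:3,3],K,d)[0].reshape(-1,2)
def st():
    s=bot.read_state(); r=R.from_rotvec(s["tcp_rot"]).as_matrix()
    print("t",round(s["time"],2),"p",np.round(s["tool_pos"],3),"q",np.round(s["q"],2),"F",np.round(s["wrist_force"],1),"w",round(s["width"],2)); print(np.round(r,3)); return s,r
def snap(tag):
    out={}
    for n in("side","top"):
        im,dp=bot.read_camera(n); cv2.imwrite(f"pics/{tag}_{n}.png",im); np.save(f"{tag}_{n}.npy",dp); out[n]=(im,dp)
    return out
E
python3 - <<'E'
from h import *
st(); snap("a")
for n in("side","top"): K,d,E=cam(n); print(n,np.round(K,1),d,np.round(E,3))
E
```

```text
pics
t 0.0 p [0.242 0.629 0.252] q [ 1.17  0.26  1.61 -0.    1.27 -0.04] F [-0.1 -0.7 -0.2] w 1.0
[[-0.001  0.36   0.933]
 [-0.002  0.933 -0.36 ]
 [-1.    -0.002 -0.   ]]
side [[528.5   0.  325.8]
 [  0.  528.5 238.9]
 [  0.    0.    1. ]] [0.05097304 0.         0.         0.         0.        ] [[ 0.958 -0.159  0.241  0.211]
 [-0.288 -0.554  0.781 -1.16 ]
 [ 0.009 -0.818 -0.576  0.981]
 [ 0.     0.     0.     1.   ]]
top [[437.6   0.  319.3]
 [  0.  437.6 235.5]
 [  0.    0.    1. ]] [-0.1049318  0.         0.         0.         0.       ] [[ 0.007 -0.996  0.086  0.465]
 [-1.    -0.007 -0.004  0.04 ]
 [ 0.005 -0.086 -0.996  1.201]
 [ 0.     0.     0.     1.   ]]
```

View pics/a_side.png

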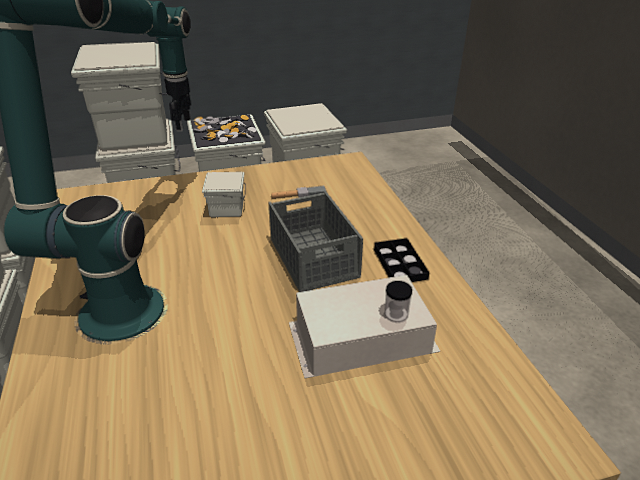

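View pics/a_top.png

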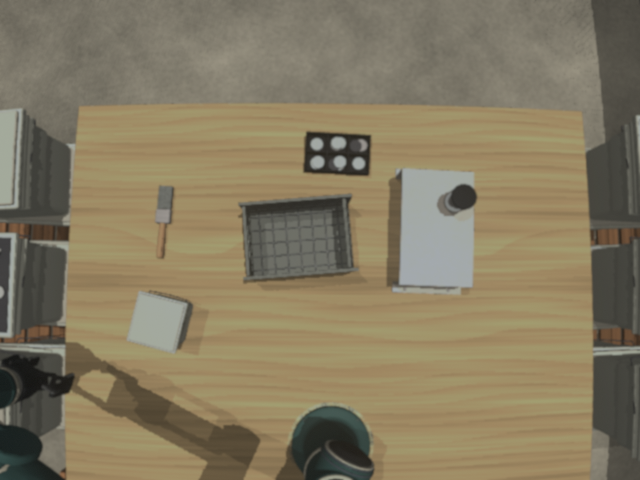

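The top view shows the crate at about px (298,240), shelf (436,228), jar (460,198), tub (158,322), brush (163,222) and tray (337,153). Next I measure them from both views.

```bash
cat > m.py <<'E'
from h import *
for n in("top","side"):
    im=cv2.imread(f"pics/a_{n}.png"); C=cloud(n,np.load(f"a_{n}.npy")); hsv=cv2.cvtColor(im,cv2.COLOR_BGR2HSV)
    X,Y,Z=C[...,0],C[...,1],C[...,2]
    reg=(X>0.3)&(X<.75)&(Y>-.13)&(Y<.3)
    m=reg&(Z>.125)&(Z<.16)&(Y>-.1)
    pts=C[m]; r=cv2.minAreaRect(pts[:,:2].astype(np.float32)*1000); print(n,"crate",len(pts),np.round(r[0],1),np.round(r[1],1),round(r[2],2),"zq",np.round(np.percentile(pts[:,2],[5,50,95]),3)); print(np.round(cv2.boxPoints(r)))
    m=(X>0.25)&(X<.85)&(Y>-.45)&(Y<-.05)&(Z>.085)&(Z<.112)
    lab,L,stt,_=cv2.connectedComponentsWithStats(m.astype(np.uint8)); k=1+np.argmax(stt[1:,4]); pts=C[L==k]
    r=cv2.minAreaRect(pts[:,:2].astype(np.float32)*1000); print(n,"shelf",len(pts),np.round(r[0],1),np.round(r[1],1),round(r[2],2),"z",np.median(pts[:,2])); print(np.round(cv2.boxPoints(r)))
    for nm,b in dict(jar=(.4,.75,-.45,-.2,.14,.25),tub=(.1,.5,.2,.55,.09,.14),brush=(.4,.75,.26,.5,.008,.08),tray=(.6,.85,-.2,.12,.012,.06)).items():
        m=(X>b[0])&(X<b[1])&(Y>b[2])&(Y<b[3])&(Z>b[4])&(Z<b[5]); p=C[m]
        if len(p): print(n,nm,len(p),np.round(p.min(0),3),np.round(p.max(0),3))
E
python3 m.py
```

```text
top crate 1364 [554.2  88.9] [190.6 280.1] 5.11 zq [0.132 0.141 0.144]
[[447. 220.]
 [472. -59.]
 [662. -42.]
 [637. 237.]]
top shelf 7918 [ 583.7 -265.4] [193.8 302.2] 88.1 z 0.09950077344034414
[[ 430. -357.]
 [ 732. -367.]
 [ 738. -174.]
 [ 436. -164.]]
top jar 601 [ 0.619 -0.339  0.141] [ 0.68  -0.278  0.186]
top tub 2686 [0.262 0.203 0.09 ] [0.5   0.521 0.14 ]
top brush 866 [0.401 0.305 0.008] [0.702 0.491 0.074]
top tray 1341 [ 0.6   -0.187  0.012] [0.85 0.12 0.06]
side crate 1252 [555.2  86.9] [193.2 284. ] 5.17 zq [0.127 0.138 0.144]
[[446. 220.]
 [472. -63.]
 [664. -46.]
 [639. 237.]]
side shelf 6253 [ 584.7 -267.9] [198.8 303. ] 87.61 z 0.0987085464174291
[[ 429. -361.]
 [ 732. -373.]
 [ 740. -175.]
 [ 437. -162.]]
side jar 682 [ 0.619 -0.346  0.14 ] [ 0.68  -0.28   0.185]
side tub 1053 [0.264 0.201 0.09 ] [0.5   0.513 0.14 ]
side brush 347 [0.4   0.402 0.008] [0.704 0.488 0.077]
side tray 1279 [ 0.6   -0.11   0.012] [0.85  0.119 0.06 ]
```

Run:
```python
from h import *
print(bot.finger_overhang)
a=np.radians(68.9);d=np.array([2.96,-3.65])
for k in range(10):
    print(k,round(d@[np.cos(a),np.sin(a)],1),round(d@[np.sin(a),-np.cos(a)],1))
    if k<8:a-=.139
# tub etc
for n in("top",):
    im=cv2.imread(f"pics/a_{n}.png"); C=cloud(n,np.load(f"a_{n}.npy"))
    for nm,b,zr in (("tub",(125,290,195,355),(.1,.13)),("brush",(150,180,180,262),(.006,.08)),("tray",(300,128,375,180),(.01,.06)),("tray2",(300,128,375,180),(.01,.06))):
        s=C[min(b[1],b[2]) if nm!="brush" else 180:b[3]+(0 if nm!="brush" else 0),b[0]:b[0]+75].reshape(-1,3)
        p=s[(s[:,2]>zr[0])&(s[:,2]<zr[1])]; print(nm,np.round(np.percentile(p,[1,99],axis=0),3).tolist())
```

```text
0.022
0 -2.3 4.1
1 -1.8 4.4
2 -1.1 4.6
3 -0.5 4.7
4 0.2 4.7
5 0.8 4.6
6 1.4 4.5
7 2.1 4.2
8 2.6 3.9
9 2.6 3.9
tub [[0.27, 0.371, 0.107], [0.408, 0.51, 0.119]]
brush [[0.506, 0.36, 0.006], [0.701, 0.489, 0.023]]
tray [[0.739, -0.103, 0.01], [0.852, 0.076, 0.031]]
tray2 [[0.739, -0.103, 0.01], [0.852, 0.076, 0.031]]
```

arm_command(
  series=[
    [[0.139,0,0,0,-2.3,4.1,1],[0.139,0,0,0,-1.8,4.4,1],[0.139,0,0,0,-1.1,4.6,1],[0.139,0,0,0,-0.5,4.7,1],[0.139,0,0,0,0.2,4.7,1],[0.139,0,0,0,0.8,4.6,1],[0.139,0,0,0,1.4,4.5,1],[0.139,0,0,0,2.1,4.2,1],[0,0,0,0,2.6,3.9,1],[0,0,0,0,2.6,3.9,1]],
  ],
)

```text
time: 1.1
tool_pos: [0.5354, 0.2484, 0.2458]
tcp_rot: [1.161, 1.236, -1.176]
wrist_force: [1.2, 1.7, 0.4]
width: 1.001
```

```bash
cat > loc.py <<'E'
from h import *
c=np.array([.554,.088]);ps=np.radians(5.1)
s,r=st(); d=np.array(s["tool_pos"][:2])-c; 
print("crate local x,y",np.round([d@[np.cos(ps),np.sin(ps)],d@[-np.sin(ps),np.cos(ps)]],3),"tool y yaw deg",np.degrees(np.arctan2(r[1,1],r[0,1])))
E
python3 loc.py
```

```text
t 1.1 p [0.535 0.248 0.246] q [ 0.39  0.12  1.79 -0.    1.24  0.34] F [1.2 1.7 0.4] w 1.0
[[-0.007  0.998  0.055]
 [-0.006  0.055 -0.998]
 [-1.    -0.008  0.005]]
crate local x,y [-0.004  0.161] tool y yaw deg 3.1762161739007397
```

arm_command(
  series=[
    [[-0.034,0,0,0,0.4,-2,1],[0,0,0,4,0,0,1],[0,0,0,4,0,0,1],[0,0,0,3.3,0,0,1],[0,0,0,0,0,0,1]],
  ],
)

```text
time: 1.6
tool_pos: [0.5438, 0.261, 0.13]
tcp_rot: [1.146, 1.243, -1.158]
wrist_force: [-0.6, -0.2, -0.3]
width: 0.997
```

```bash
python3 loc.py; python3 -c "
from h import *
snap('b')"
```

```text
t 1.6 p [0.544 0.261 0.13 ] q [ 0.41  0.24  1.88 -0.    1.03  0.33] F [-0.6 -0.2 -0.3] w 1.0
[[-0.004  0.997  0.077]
 [-0.006  0.077 -0.997]
 [-1.    -0.004  0.006]]
crate local x,y [0.005 0.173] tool y yaw deg 4.4290812465537
```

View pics/b_side.png

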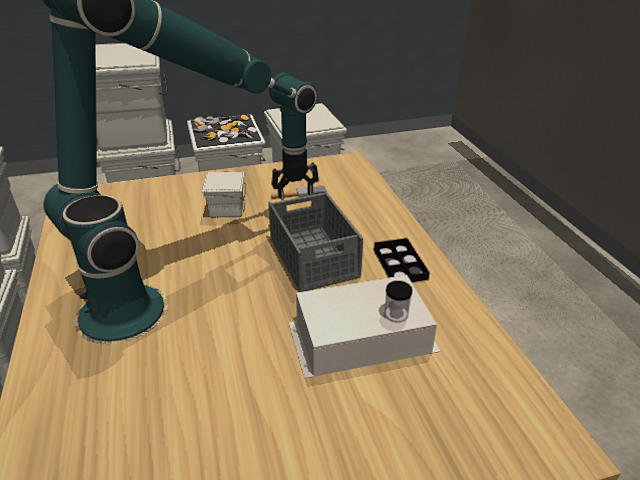

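arm_command(
  series=[
    [[0,0,0,0,-0.2,1.5,1],[0,0,0,0,0,1.5,1],[0,0,0,0.1,0,1.5,1],[0,0,0,0.3,0,1.5,1],[0,0,0,0.4,0,1.5,1]],
  ],
)

```text
time: 2.2
tool_pos: [0.5566, 0.1857, 0.1367]
tcp_rot: [1.16, 1.233, -1.134]
wrist_force: [0.6, 0.2, 0.0]
width: 1.001
```

```bash
python3 loc.py; python3 -c "
from h import *
snap('c')"
```

```text
t 2.2 p [0.557 0.186 0.137] q [ 0.28  0.19  1.92 -0.    1.01  0.2 ] F [0.6 0.2 0. ] w 1.0
[[ 0.019  0.997  0.081]
 [ 0.002  0.081 -0.997]
 [-1.     0.019 -0.001]]
crate local x,y [0.011 0.097] tool y yaw deg 4.653249177449136
```

View pics/c_side.png

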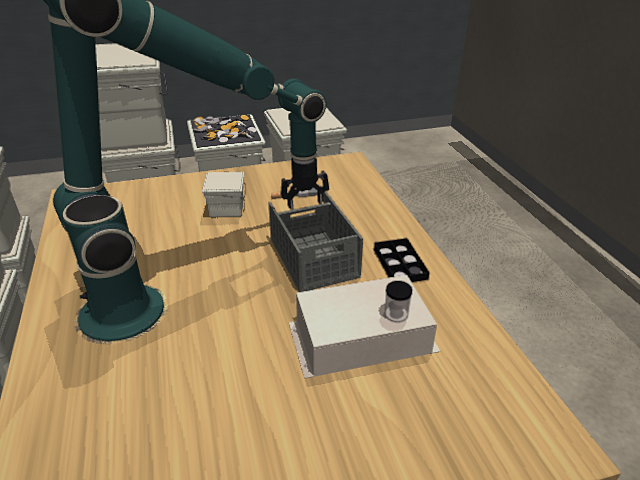

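arm_command(
  series=[
    [[0,0,0,1.2,-0.3,1.2,1],[0,0,0,1.2,-0.3,1.2,1],[0,0,0,1.2,0,1.2,1],[0,0,0,1.2,0,1.2,1],[0,0,0,1,0,1,1],[0,0,0,0,0,0,1]],
  ],
)

```text
time: 2.9
tool_pos: [0.5534, 0.1207, 0.0701]
tcp_rot: [1.158, 1.236, -1.142]
wrist_force: [0.2, 0.4, -0.2]
width: 1.002
```

```bash
python3 loc.py; python3 -c "
from h import *
o=snap('d'); im=np.vstack([cv2.resize(o['side'][0][130:330,180:480],None,fx=2,fy=2),cv2.resize(o['top'][0][150:330,150:450],None,fx=2,fy=2)])
cv2.imwrite('pics/d2.png',cv2.resize(im,(450,570)))"
```

```text
t 2.9 p [0.553 0.121 0.07 ] q [ 0.17  0.24  2.01 -0.    0.89  0.09] F [ 0.2  0.4 -0.2] w 1.0
[[ 0.013  0.997  0.078]
 [ 0.001  0.078 -0.997]
 [-1.     0.013  0.   ]]
crate local x,y [0.002 0.033] tool y yaw deg 4.48723782175244
```

View pics/d2.png

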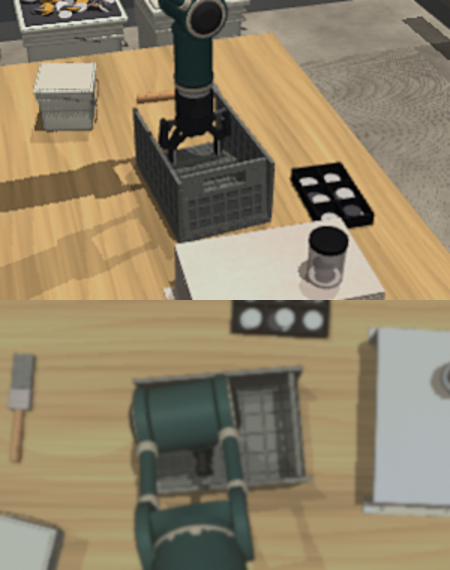

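arm_command(
  series=[
    [[0,0,0,-4.5,0,0,1],[0,0,0,-4.5,0,0,1],[0,0,0,-4.5,0,0,1],[0,0,0,-0.5,0,4,1],[0,0,0,0,0,4.2,1],[0,0,0,0,0,4.2,1],[0,0,0,0,0,4.2,1],[0,0,0,0,0,4.2,1],[0,0,0,0,0,0,1]],
  ],
)

```text
time: 3.9
tool_pos: [0.5767, -0.0866, 0.227]
tcp_rot: [1.158, 1.226, -1.118]
wrist_force: [0.5, 0.5, -0.3]
width: 1.004
```

```bash
python3 loc.py; python3 -c "
from h import *
o=snap('e'); im=np.vstack([cv2.resize(o['side'][0][130:330,180:480],None,fx=2,fy=2),cv2.resize(o['top'][0][150:330,150:450],None,fx=2,fy=2)])
cv2.imwrite('pics/e2.png',cv2.resize(im,(450,570)))"
```

```text
t 3.9 p [ 0.577 -0.087  0.227] q [-0.2   0.09  1.86  0.01  1.16 -0.29] F [ 0.5  0.5 -0.3] w 1.0
[[ 0.034  0.995  0.09 ]
 [ 0.001  0.09  -0.996]
 [-0.999  0.034  0.002]]
crate local x,y [ 0.007 -0.176] tool y yaw deg 5.185470880399637
```

View pics/e2.png

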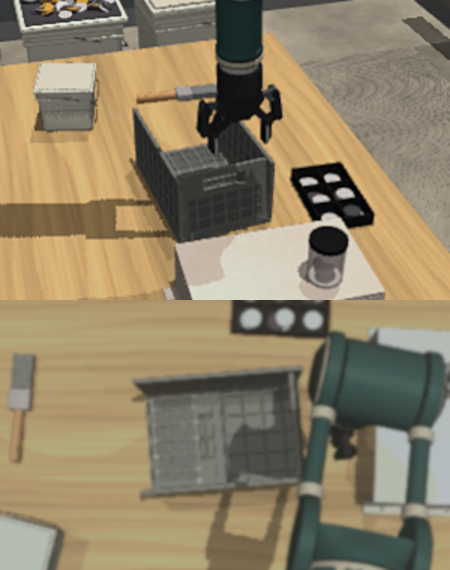

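arm_command(
  series=[
    [[0,0,-0.034,3.5,-0.3,0,1],[0,0,0,3.5,-0.3,0,1],[0,0,0,2.5,0,0,1],[0,0,0,0,0,0,1],[0,0,0,0.2,0,-1.5,1],[0,0,0,0.3,0,-1.5,1],[0,0,0,0.3,0,-1.5,1],[0,0,0,0.5,0,-1.5,1]],
  ],
)

```text
time: 4.8
tool_pos: [0.5712, -0.0115, 0.1244]
tcp_rot: [1.143, 1.246, -1.126]
wrist_force: [0.8, -1.2, 0.2]
width: 0.996
```

```bash
python3 loc.py
```

```text
t 4.8 p [ 0.571 -0.012  0.124] q [-0.07  0.18  1.96  0.    0.99 -0.17] F [ 0.8 -1.2  0.2] w 1.0
[[ 0.012  0.995  0.099]
 [ 0.002  0.099 -0.995]
 [-1.     0.013 -0.001]]
crate local x,y [ 0.008 -0.101] tool y yaw deg 5.672300930298396
```

arm_command(
  series=[
    [[0,0,0,1,-0.3,-1.2,1],[0,0,0,1,-0.3,-1.2,1],[0,0,0,1,0,-1.2,1],[0,0,0,1,0,-1.2,1],[0,0,0,0.8,0,-1,1],[0,0,0,0,0,0,1]],
  ],
)

```text
time: 5.4
tool_pos: [0.5582, 0.054, 0.0724]
tcp_rot: [1.14, 1.248, -1.123]
wrist_force: [-0.3, -0.5, 0.8]
width: 1.001
```

```bash
python3 loc.py; python3 -c "
from h import *
o=snap('f'); im=np.vstack([cv2.resize(o['side'][0][130:330,180:480],None,fx=2,fy=2),cv2.resize(o['top'][0][150:330,150:450],None,fx=2,fy=2)])
cv2.imwrite('pics/f2.png',cv2.resize(im,(450,570)))"
```

```text
t 5.4 p [0.558 0.054 0.072] q [ 0.05  0.22  2.02  0.    0.89 -0.05] F [-0.3 -0.5  0.8] w 1.0
[[ 0.013  0.995  0.103]
 [ 0.002  0.103 -0.995]
 [-1.     0.013 -0.001]]
crate local x,y [ 0.001 -0.034] tool y yaw deg 5.8997328936567595
```

View pics/f2.png

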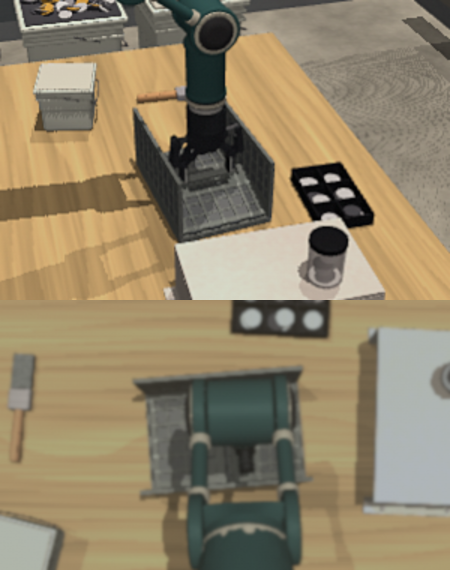

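arm_command(
  series=[
    [[0,0,0,-4.5,0,0,1],[0,0,0,-4.5,0,0,1],[0,0,0,-4.5,0,0,1],[0,0,0,-0.5,-3,-1,0],[0,0,0,0,-4,-1,0],[0,0,0,0,-4,-1,0],[0.01,0,0,0,-3,-0.5,0],[0,0,0,0,0,0,0]],
  ],
)

```text
time: 6.3
tool_pos: [0.4153, 0.0697, 0.2219]
tcp_rot: [1.159, 1.229, -1.129]
wrist_force: [-0.1, -0.2, -0.4]
width: 0.145
```

```bash
python3 loc.py
cat > v.py <<'E'
import sys
from h import *
t=sys.argv[1]
o=snap(t); im=np.vstack([cv2.resize(o['side'][0][130:330,180:480],None,fx=2,fy=2),cv2.resize(o['top'][0][150:330,150:450],None,fx=2,fy=2)])
cv2.imwrite(f'pics/{t}2.png',cv2.resize(im,(450,570)))
C=cloud("top",o["top"][1]);p=C[(C[...,2]>.125)&(C[...,2]<.15)&(C[...,0]>.43)&(C[...,0]<.69)&(C[...,1]>-.08)&(C[...,1]<.26)]
if len(p)>50: print(len(p),np.round(cv2.boxPoints(cv2.minAreaRect(p[:,:2].astype(np.float32)*1000))).tolist())
E
python3 v.py g
```

```text
t 6.3 p [0.415 0.07  0.222] q [ 0.11 -0.23  2.16 -0.    1.18  0.02] F [-0.1 -0.2 -0.4] w 0.14
[[ 0.025  0.996  0.084]
 [ 0.001  0.084 -0.996]
 [-1.     0.025  0.001]]
crate local x,y [-0.14  -0.006] tool y yaw deg 4.8209823425902165
814 [[447.0, 219.0], [472.0, -59.0], [662.0, -42.0], [637.0, 236.0]]
```

View pics/g2.png

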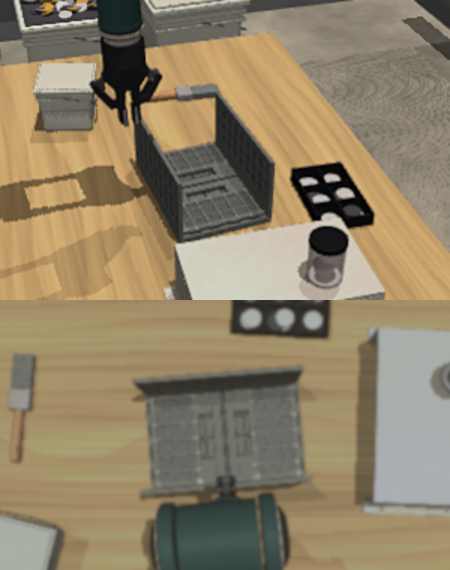

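arm_command(
  series=[
    [[0,0,-0.025,4,0,0,0],[0,0,0,3.5,0,0,0],[0,0,0,0.7,0,0,0],[0,0,0,0,1.5,0,0],[0,0,0,0,1.5,0,0],[0,0,0,0,1.5,0,0],[0,0,0,0.2,1.5,0,0],[0,0,0,0.4,1.5,0,0]],
  ],
)

```text
time: 7.2
tool_pos: [0.5096, 0.0737, 0.1403]
tcp_rot: [1.156, 1.234, -1.14]
wrist_force: [0.6, -0.3, -0.1]
width: -0.001
```

```bash
python3 loc.py;python3 v.py h
```

```text
t 7.2 p [0.51  0.074 0.14 ] q [ 0.1   0.05  2.07 -0.    1.01  0.02] F [ 0.6 -0.3 -0.1] w -0.0
[[ 0.015  0.997  0.08 ]
 [-0.001  0.08  -0.997]
 [-1.     0.015  0.002]]
crate local x,y [-0.046 -0.01 ] tool y yaw deg 4.56957727610539
490 [[512.0, 225.0], [537.0, -53.0], [662.0, -41.0], [637.0, 237.0]]
```

View pics/h2.png

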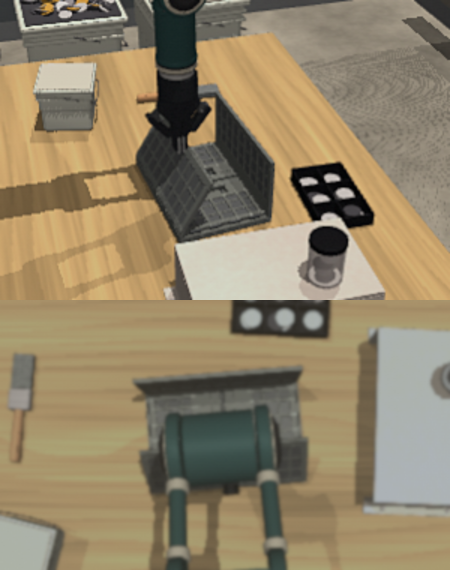

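arm_command(
  series=[
    [[0,0,0,1.2,1.2,0,0],[0,0,0,1.2,1.2,0,0],[0,0,0,1.2,1,0,0],[0,0,0,0.5,0.3,0,0],[0,0,0,0,0,0,0]],
  ],
)

```text
time: 7.8
tool_pos: [0.5519, 0.0759, 0.1021]
tcp_rot: [1.159, 1.231, -1.14]
wrist_force: [-0.2, -0.1, 0.4]
width: 0.001
```

```bash
python3 loc.py;python3 v.py i
```

```text
t 7.8 p [0.552 0.076 0.102] q [ 0.09  0.18  2.01 -0.    0.94  0.02] F [-0.2 -0.1  0.4] w 0.0
[[ 0.017  0.997  0.078]
 [-0.001  0.078 -0.997]
 [-1.     0.017  0.002]]
crate local x,y [-0.003 -0.012] tool y yaw deg 4.47938478459052
470 [[628.0, 236.0], [652.0, -42.0], [661.0, -42.0], [637.0, 237.0]]
```

View pics/i2.png

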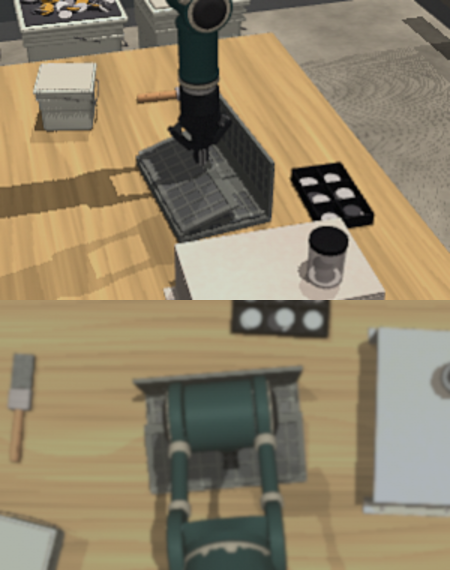

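arm_command(
  series=[
    [[0,0,0,-4,0,0,0],[0,0,0,-4,0,0,0],[0,0,-0.015,-4,0,-0.5,0],[0,0,0,-0.5,4,-0.5,0],[0,0,0,0,4,0,0],[0,0,0,0,4,0,0],[0,0,0,0,2.5,0,0],[0,0,0,0,0,0,0]],
  ],
)

```text
time: 8.7
tool_pos: [0.6938, 0.0979, 0.2413]
tcp_rot: [1.154, 1.238, -1.145]
wrist_force: [-0.6, 0.8, -0.1]
width: -0.002
```

```bash
python3 loc.py;python3 v.py j
```

```text
t 8.7 p [0.694 0.098 0.241] q [ 0.11  0.31  1.56 -0.    1.26  0.03] F [-0.6  0.8 -0.1] w -0.0
[[ 0.009  0.997  0.079]
 [-0.001  0.079 -0.997]
 [-1.     0.009  0.002]]
crate local x,y [ 0.14  -0.003] tool y yaw deg 4.506538698354551
319 [[628.0, 236.0], [652.0, -42.0], [661.0, -42.0], [637.0, 237.0]]
```

View pics/j2.png

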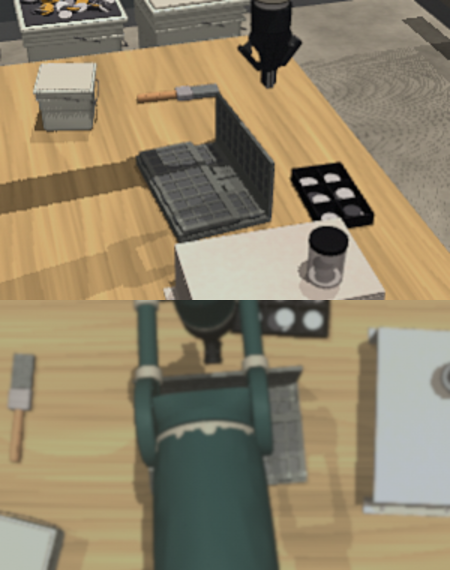

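arm_command(
  series=[
    [[0,0,0,4,0.2,0,0],[0,0,0,4,0.2,0,0],[0,0,0,2,0,0,0],[0,0,0,0,0,0,0],[0,0,0,0,-1.5,0,0],[0,0,0,0.2,-1.5,0,0],[0,0,0,0.3,-1.5,0,0],[0,0,0,0.5,-1.5,0,0]],
  ],
)

```text
time: 9.6
tool_pos: [0.6298, 0.0929, 0.1377]
tcp_rot: [1.156, 1.235, -1.141]
wrist_force: [0.1, -0.2, -0.4]
width: -0.002
```

```bash
python3 loc.py;python3 v.py k
```

```text
t 9.6 p [0.63  0.093 0.138] q [ 0.11  0.28  1.81 -0.    1.04  0.03] F [ 0.1 -0.2 -0.4] w -0.0
[[ 0.014  0.997  0.079]
 [-0.     0.079 -0.997]
 [-1.     0.014  0.002]]
crate local x,y [ 0.076 -0.002] tool y yaw deg 4.537114520957918
314 [[588.0, 231.0], [612.0, -48.0], [624.0, -47.0], [601.0, 232.0]]
```

View pics/k2.png

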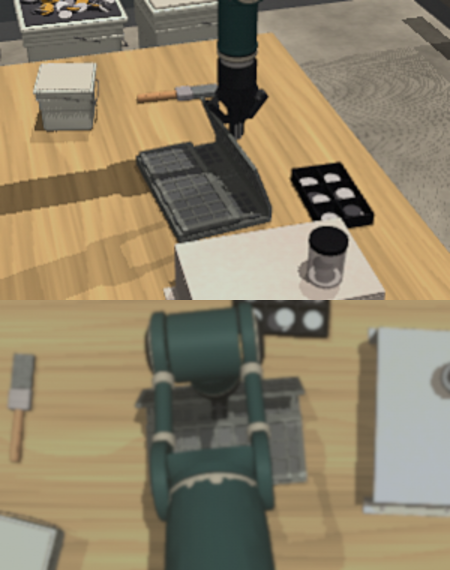

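arm_command(
  series=[
    [[0,0,0,0.8,-1.4,0,0],[0,0,0,0.8,-1.4,0,0],[0,0,0,0.8,-1.4,0,0],[0,0,0,0.8,-1.4,0,0],[0,0,0,0,0,0,0],[0,0,0,0,0,0,0]],
  ],
)

```text
time: 10.3
tool_pos: [0.5768, 0.0889, 0.1133]
tcp_rot: [1.163, 1.226, -1.131]
wrist_force: [0.1, 0.8, 0.3]
width: 0.004
```

```bash
python3 loc.py;python3 v.py l
```

```text
t 10.3 p [0.577 0.089 0.113] q [ 0.11  0.2   1.95 -0.    0.96  0.03] F [0.1 0.8 0.3] w 0.0
[[ 0.026  0.997  0.079]
 [ 0.001  0.079 -0.997]
 [-1.     0.026  0.001]]
crate local x,y [ 0.023 -0.001] tool y yaw deg 4.551863469901089
```

View pics/l2.png

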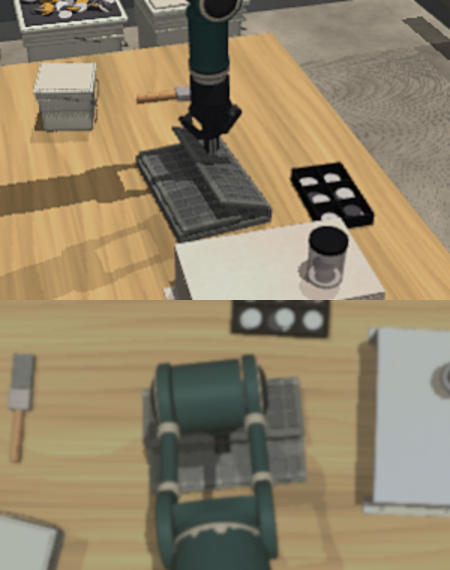

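arm_command(
  series=[
    [[0,0,-0.02,0.8,-1.4,0,0],[0,0,0,0.8,-1.4,0,0],[0,0,0,0,0,0,0],[0,0,0,0,0,0,0]],
  ],
)

```text
time: 10.8
tool_pos: [0.5502, 0.0867, 0.0972]
tcp_rot: [1.153, 1.24, -1.146]
wrist_force: [0.8, 0.1, 0.0]
width: 0.002
```

```bash
python3 loc.py;python3 v.py n
```

```text
t 10.8 p [0.55  0.087 0.097] q [ 0.11  0.19  2.01 -0.    0.94  0.03] F [0.8 0.1 0. ] w 0.0
[[ 0.006  0.997  0.079]
 [-0.     0.079 -0.997]
 [-1.     0.006  0.001]]
crate local x,y [-0.004 -0.001] tool y yaw deg 4.5384434609321005
```

View pics/n2.png

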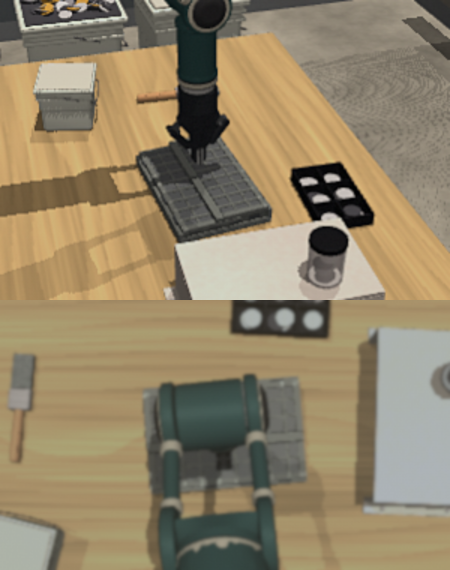

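arm_command(
  series=[
    [[0,0,0,-3,0,0,0],[0,0,0,0,0,-4,1],[0,0,0,0,0,-4,1],[0,0,0,0,0,-4,1],[0,0,0,0,0,-4,1],[0,0,0,0,0,-2.5,1],[0,0,0,0,0,0,1]],
  ],
)

```text
time: 11.6
tool_pos: [0.5416, 0.2782, 0.1319]
tcp_rot: [1.163, 1.235, -1.143]
wrist_force: [-0.1, -0.2, -0.1]
width: 0.987
```

```bash
python3 loc.py;python3 v.py o
python3 - <<'E'
from h import *
for n in("top","side"):
    C=cloud(n,np.load(f"o_{n}.npy")); p=C[(C[...,2]>.025)&(C[...,2]<.055)&(C[...,0]>.4)&(C[...,0]<.7)&(C[...,1]>-.1)&(C[...,1]<.232)]
    r=cv2.minAreaRect(p[:,:2].astype(np.float32)*1000); print(n,len(p),np.round(r[0]),np.round(r[1]),r[2],np.round(np.percentile(p[:,2],[5,50,95,100]),3))
    E=C[(np.abs(C[...,1]-.225)<.01)&(C[...,0]>.45)&(C[...,0]<.63)&(C[...,2]<.07)]; print(np.round(np.percentile(E[:,2],[50,90]),3))
E
```

```text
t 11.6 p [0.542 0.278 0.132] q [ 0.44  0.23  1.88 -0.    1.02  0.36] F [-0.1 -0.2 -0.1] w 0.99
[[ 0.014  0.997  0.074]
 [ 0.003  0.074 -0.997]
 [-1.     0.014 -0.002]]
crate local x,y [0.005 0.191] tool y yaw deg 4.235609201861287
top 7167 [554.  88.] [190. 281.] 5.107343673706055 [0.028 0.038 0.044 0.049]
[0.039 0.044]
side 3600 [555.  87.] [192. 289.] 4.826937675476074 [0.028 0.039 0.045 0.05 ]
[0.041 0.044]
```

View pics/o2.png

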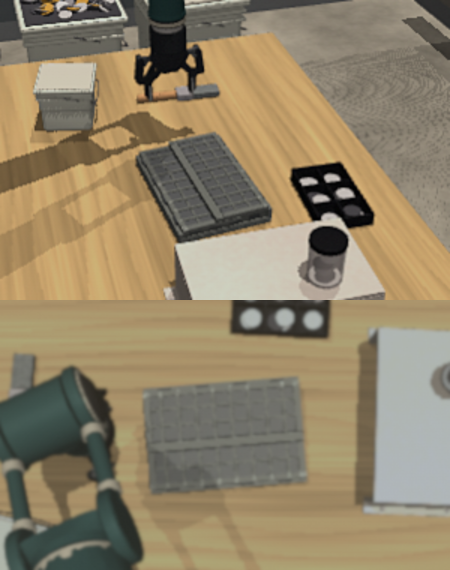

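arm_command(
  series=[
    [[-0.015,0,-0.014,4,-0.5,0,1],[0,0,0,3,0,0,1],[0,0,0,1.5,0,0,1],[0,0,0,0,0,0,1]],
  ],
)

```text
time: 12.1
tool_pos: [0.5404, 0.2717, 0.0466]
tcp_rot: [1.148, 1.246, -1.144]
wrist_force: [-0.2, 0.1, -0.9]
width: 0.998
```

```bash
python3 loc.py;python3 v.py p
```

```text
t 12.1 p [0.54  0.272 0.047] q [ 0.43  0.34  1.93 -0.    0.87  0.34] F [-0.2  0.1 -0.9] w 1.0
[[ 0.003  0.996  0.084]
 [ 0.     0.084 -0.996]
 [-1.     0.003 -0.   ]]
crate local x,y [0.003 0.184] tool y yaw deg 4.845963102504939
```

View pics/p2.png

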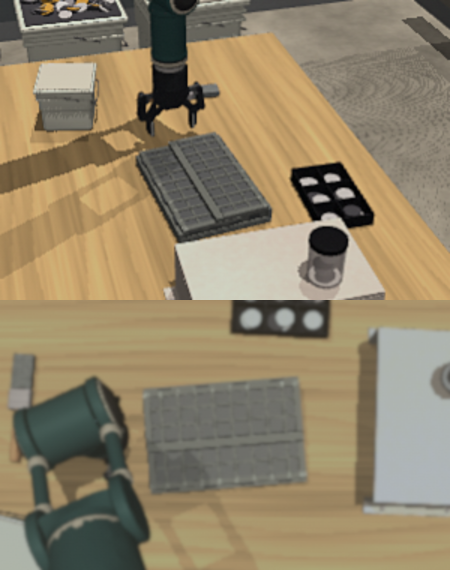

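arm_command(
  series=[
    [[0,0,0,1.3,0,0,1],[0,0,0,0,0,1.5,1],[0,0,0,0,0,1.5,1],[0.01,0,0,0.1,0,1,1],[0.02,0,0,0.1,0.1,1.5,1],[0.02,0,0,0,0.1,1.5,1],[0,0,0,0,0,0,1]],
  ],
)

```text
time: 12.9
tool_pos: [0.5553, 0.1994, 0.0393]
tcp_rot: [1.202, 1.215, -1.17]
wrist_force: [-0.2, -0.3, 0.6]
width: 1.0
```

```bash
cat > w.py <<'E'
import sys
from h import *
t=sys.argv[1]; s,r=st(); print("yaw",np.degrees(np.arctan2(r[1,1],r[0,1])))
o=snap(t); im=np.vstack([cv2.resize(o['side'][0][130:330,180:480],None,fx=2,fy=2),cv2.resize(o['top'][0][150:330,200:500],None,fx=2,fy=2)])
cv2.imwrite(f'pics/{t}2.png',cv2.resize(im,(450,570)))
y1=s["tool_pos"][1]-.006
for n in("top","side"):
    C=cloud(n,o[n][1]); p=C[(C[...,2]>.028)&(C[...,2]<.05)&(C[...,0]>.44)&(C[...,0]<.72)&(C[...,1]>-.15)&(C[...,1]<y1)]
    if len(p)<50: continue
    r=cv2.minAreaRect(p[:,:2].astype(np.float32)*1000); print(n,len(p),np.round(r[0]),np.round(r[1]),round(r[2],1),np.round(cv2.boxPoints(r)).tolist(),np.round(np.percentile(p[:,2],[50,99]),3))
E
python3 w.py q
```

```text
t 12.9 p [0.555 0.199 0.039] q [0.3  0.31 1.98 0.   0.83 0.27] F [-0.2 -0.3  0.6] w 1.0
[[ 0.019  0.999  0.03 ]
 [ 0.008  0.029 -1.   ]
 [-1.     0.019 -0.008]]
yaw 1.6874810438987782
top 6099 [552.  49.] [190. 282.] 1.2 [[454.0, 188.0], [459.0, -94.0], [650.0, -91.0], [644.0, 192.0]] [0.039 0.046]
side 3569 [552.  48.] [192. 291.] 0.7 [[455.0, 192.0], [458.0, -98.0], [650.0, -96.0], [647.0, 194.0]] [0.039 0.047]
```

View pics/q2.png

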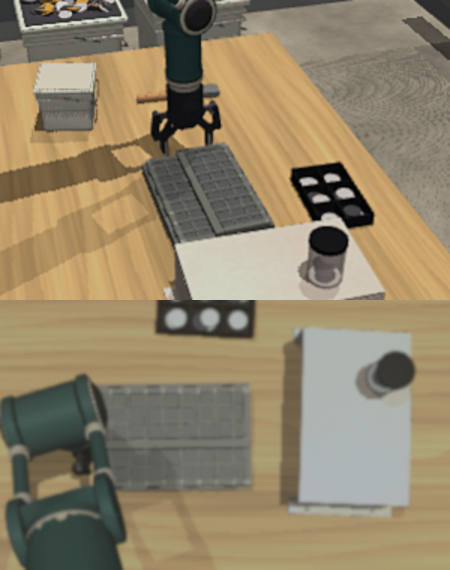

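arm_command(
  series=[
    [[0.02,0,-0.019,0.5,0.2,1.5,1],[0.02,0,0,0.2,0.3,1.5,1],[0.02,0,0,0.1,0.3,1.5,1],[0,0,0,0.1,0.3,1.5,1],[0,0,0,0,0,0,1]],
  ],
)

```text
time: 13.5
tool_pos: [0.5701, 0.1456, 0.0336]
tcp_rot: [1.25, 1.201, -1.22]
wrist_force: [-1.0, -0.3, 0.1]
width: 0.999
```

```bash
python3 w.py r
```

```text
t 13.5 p [0.57  0.146 0.034] q [0.2  0.32 1.98 0.02 0.83 0.22] F [-1.  -0.3  0.1] w 1.0
[[ 0.007  0.999 -0.033]
 [ 0.018 -0.033 -0.999]
 [-1.     0.007 -0.018]]
yaw -1.9003895161807736
top 5723 [558.  -6.] [283. 187.] 87.9 [[459.0, -144.0], [646.0, -151.0], [657.0, 132.0], [470.0, 139.0]] [0.038 0.046]
side 3025 [560.  16.] [251. 190.] 88.3 [[461.0, -107.0], [651.0, -113.0], [659.0, 138.0], [469.0, 144.0]] [0.039 0.047]
```

View pics/r2.png

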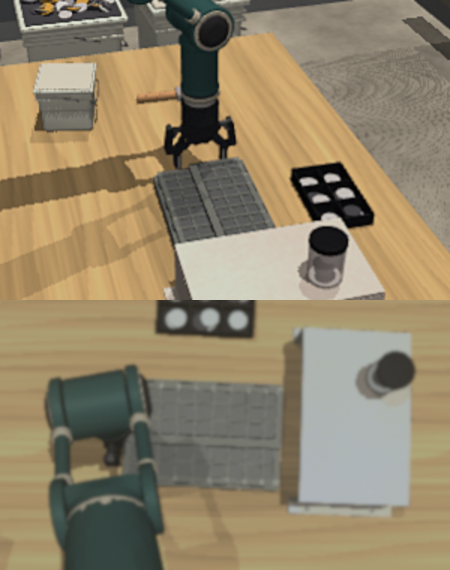

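arm_command(
  series=[
    [[0,-0.018,0,0.1,0.35,1.5,1],[0,0,0,0.1,0.35,1.5,1],[0,0,0,0.1,0.35,1.5,1],[0,0,0,0.1,0.35,1.5,1],[0,0,0,0,0,0,1]],
  ],
)

```text
time: 14.1
tool_pos: [0.5815, 0.0912, 0.0303]
tcp_rot: [1.24, 1.193, -1.226]
wrist_force: [0.1, 0.3, 0.2]
width: 1.002
```

```bash
python3 w.py s
```

```text
t 14.1 p [0.582 0.091 0.03 ] q [0.11 0.33 1.97 0.01 0.83 0.14] F [0.1 0.3 0.2] w 1.0
[[ 0.006  0.999 -0.032]
 [ 0.005 -0.032 -0.999]
 [-1.     0.006 -0.005]]
yaw -1.862236742274901
top 4244 [569. -37.] [231. 189.] 88.0 [[470.0, -149.0], [660.0, -156.0], [668.0, 75.0], [479.0, 82.0]] [0.038 0.045]
side 2417 [570.  -9.] [193. 193.] 87.5 [[469.0, -102.0], [662.0, -110.0], [670.0, 83.0], [478.0, 91.0]] [0.04  0.046]
```

View pics/s2.png

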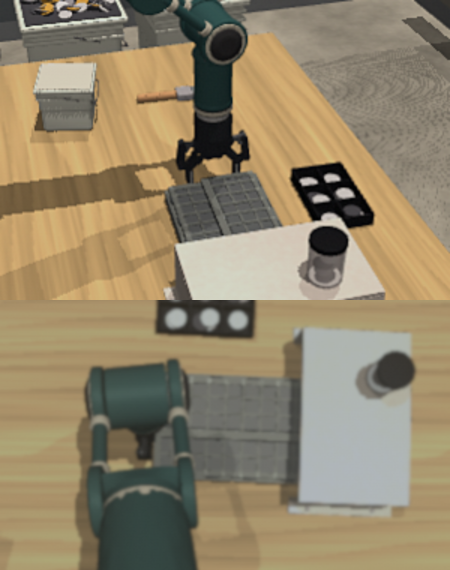

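arm_command(
  series=[
    [[0,0,0,0,0.3,1.5,1],[0,0,0,0,0.3,1.5,1],[0,0,0,0,0.3,1.5,1],[0,0,0,0,0.2,1.5,1],[0,0,0,0,0.2,1.5,1],[0,0,0,0,0.1,1.5,1],[0,0,0,0,0,1.5,1],[0,0,0,0,0,1.5,1],[0,0,0,0,0,0,1]],
  ],
)

```text
time: 15.1
tool_pos: [0.5911, -0.0268, 0.0297]
tcp_rot: [1.242, 1.202, -1.221]
wrist_force: [-0.3, 0.2, -0.3]
width: 1.003
```

```bash
python3 w.py u
```

```text
t 15.1 p [ 0.591 -0.027  0.03 ] q [-0.09  0.34  1.96  0.02  0.84 -0.08] F [-0.3  0.2 -0.3] w 1.0
[[ 0.004  1.    -0.029]
 [ 0.013 -0.029 -0.999]
 [-1.     0.004 -0.013]]
yaw -1.6636221215110958
top 608 [589. -93.] [162. 113.] 0.1 [[508.0, -37.0], [508.0, -150.0], [670.0, -150.0], [670.0, -36.0]] [0.032 0.046]
side 937 [582. -69.] [ 77. 191.] 87.1 [[485.0, -103.0], [675.0, -112.0], [679.0, -35.0], [488.0, -25.0]] [0.04  0.047]
```

View pics/u2.png

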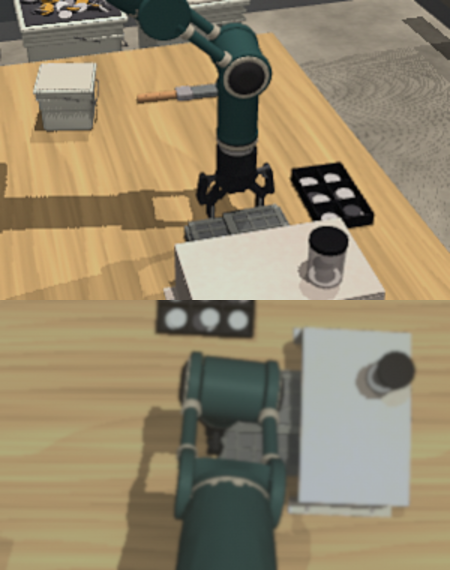

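arm_command(
  series=[
    [[0,0,0,0,0,0.8,1],[0,0,0,0,0,0.8,1],[0,0,0,0,0,0.8,1],[0,0,0,0,0,0.5,1]],
  ],
)

```text
time: 15.6
tool_pos: [0.5901, -0.0526, 0.0293]
tcp_rot: [1.244, 1.207, -1.218]
wrist_force: [0.2, 4.4, 1.5]
width: 1.002
```

arm_command(
  series=[
    [[0,0,0,0,0,0.5,1]],
  ],
)

```text
time: 15.7
tool_pos: [0.5899, -0.0575, 0.0293]
tcp_rot: [1.244, 1.207, -1.218]
wrist_force: [0.4, 4.9, 1.5]
width: 1.001
```

arm_command(
  series=[
    [[0,0,0,0,0,0.5,1]],
  ],
)

```text
time: 15.8
tool_pos: [0.5899, -0.0624, 0.0293]
tcp_rot: [1.244, 1.207, -1.218]
wrist_force: [0.7, 5.0, 3.2]
width: 1.0
```

arm_command(
  series=[
    [[0,0,0,0,0,0.5,1]],
  ],
)

```text
time: 15.9
tool_pos: [0.5914, -0.0635, 0.0296]
tcp_rot: [1.255, 1.208, -1.215]
wrist_force: [9.5, 34.3, -0.6]
width: 0.998
```

arm_command(
  series=[
    [[0,0,0,0,0,0,1]],
  ],
)

```text
time: 16.0
tool_pos: [0.5919, -0.0627, 0.0296]
tcp_rot: [1.256, 1.209, -1.214]
wrist_force: [-0.2, -0.8, -0.2]
width: 1.0
```

```bash
python3 w.py x
```

```text
t 16.0 p [ 0.592 -0.063  0.03 ] q [-0.16  0.34  1.96  0.04  0.84 -0.16] F [-0.2 -0.8 -0.2] w 1.0
[[ 0.008  0.999 -0.031]
 [ 0.027 -0.032 -0.999]
 [-1.     0.007 -0.028]]
yaw -1.813744143503468
top 453 [ 541. -115.] [71. 69.] 89.3 [[506.0, -150.0], [575.0, -151.0], [576.0, -80.0], [507.0, -79.0]] [0.031 0.045]
side 450 [586. -88.] [ 41. 185.] 89.1 [[493.0, -107.0], [678.0, -110.0], [679.0, -69.0], [494.0, -67.0]] [0.041 0.048]
```

Contact came at 34 N with the TCP at y = -0.0635, which matches the expected home position. I back off, then look.

arm_command(
  series=[
    [[0,0,0,0,0,-3,1],[0,0,0,0,0,-4,1],[0,0,0,-3,0,-4,1],[0,0,0,-4,0,-4,1],[0,0,0,-4,0,-4,1],[0,0,0,-4,0,-4,1],[0,0,0,0,0,-4,1],[0,0,0,0,0,0,1]],
  ],
)

```text
time: 16.9
tool_pos: [0.5992, 0.1916, 0.1768]
tcp_rot: [1.246, 1.2, -1.223]
wrist_force: [-0.2, 0.4, -0.6]
width: 0.999
```

```bash
python3 w.py y
python3 - <<'E'
from h import *
for n in("top","side"):
    C=cloud(n,np.load(f"y_{n}.npy")); 
    p=C[(C[...,2]>.03)&(C[...,2]<.05)&(C[...,0]>.44)&(C[...,0]<.74)&(C[...,1]>-.14)&(C[...,1]<.03)]
    r=cv2.minAreaRect(p[:,:2].astype(np.float32)*1000); print(n,np.round(cv2.boxPoints(r)).tolist(),r[2],np.round(np.percentile(p[:,2],[1,50,99]),3))
    # left edge line fit: max y per x bin
    xs=[];ys=[]
    for x in np.arange(.505,.675,.005):
        q=p[np.abs(p[:,0]-x)<.0025]
        if len(q)>3: xs.append(x);ys.append(np.percentile(q[:,1],98))
    k=np.polyfit(xs,ys,1); print("edge angle deg",np.degrees(np.arctan(k[0])),"y at .59",np.polyval(k,.59))
    S=C[(C[...,0]>.45)&(C[...,0]<.72)&(C[...,1]<-.1)&(C[...,1]>-.4)&(C[...,2]>.09)&(C[...,2]<.104)]
    print("shelf",np.round(cv2.minAreaRect(S[:,:2].astype(np.float32)*1000)[0]),cv2.minAreaRect(S[:,:2].astype(np.float32)*1000)[2])
E
```

```text
t 16.9 p [0.599 0.192 0.177] q [0.26 0.23 1.79 0.01 1.11 0.29] F [-0.2  0.4 -0.6] w 1.0
[[ 0.005  0.999 -0.033]
 [ 0.014 -0.033 -0.999]
 [-1.     0.005 -0.014]]
yaw -1.9074846824175262
top 1851 [ 582. -111.] [ 79. 189.] 89.5 [[487.0, -150.0], [676.0, -151.0], [677.0, -73.0], [488.0, -71.0]] [0.039 0.045]
side 435 [587. -89.] [ 40. 182.] 87.4 [[495.0, -105.0], [677.0, -114.0], [679.0, -73.0], [497.0, -65.0]] [0.04  0.046]
top [[490.0, -72.0], [494.0, -149.0], [744.0, -135.0], [740.0, -58.0]] 3.1064822673797607 [0.03  0.039 0.046]
edge angle deg -1.7030609907469103 y at .59 -0.07482998486670628
shelf [ 585. -265.] 88.41820526123047
side [[495.0, -109.0], [739.0, -115.0], [740.0, -74.0], [496.0, -68.0]] 88.72994232177734 [0.03  0.041 0.046]
edge angle deg -1.8538769938000248 y at .59 -0.07540410691000969
shelf [ 585. -267.] 88.1938705444336
```

View pics/y2.png

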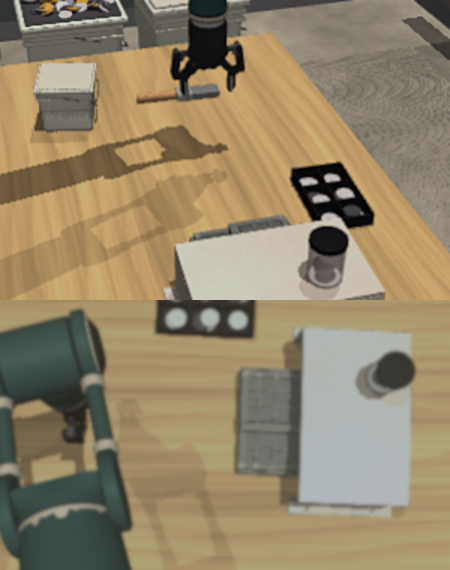

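```bash
python3 -c "
from h import *
print(bot.finish_job())"
```

```text
the job is handed in; nothing more can be done
None
```

I folded the crate flat in the required order: both end walls, then the near side, then the far side. I then slid it end first along the bench under the shelf until it met the back plate, and handed the job in at about 17 s of the 72 s allowed. The hand-in gives no verdict.

Last checks:

- **Home position:** the outer end of the crate sits at y ≈ -0.075 m in both views, against an expected -0.073 m when fully home. That 2 mm difference is within the camera calibration. The wrist force rose to about 34 N over the last half centimetre of the push, so the crate was against the plate.
- **Square:** the end edge is at -1.7° (top view) and -1.9° (side view), and the shelf is at about -1.6° to -1.8°, so they agree within about 0.3°. The crate sits about 10 mm towards the robot from the shelf's centre line.
- **Walls and bystanders:** the part of the crate sticking out stands about 0.04 m high, so its walls lie flat. I checked the jar, tub, brush and coin tray by eye only in the last pictures; they look unmoved. The gripper is clear of everything.

No check failed. Some automatic outlines in the last pictures were cut off by my search window or widened by neighbouring pixels, so I used the fitted end edge instead.

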